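Shift a casting slide: hold the catch down, draw the bolt, push across, bolt again

TASK

Shift the cover casting on the slide fixture from the right-hand loading end to the working end, where the clear corner guard stands: hold the long spring catch bar down with one fingertip while the other fingertip draws the lock bolt fully back by its upright knob, then push the slide (by its push plate or frame, not by the casting) all the way across to its stop. There hold the catch bar down again while the other fingertip slides the bolt fully home into the pocket, and let go so that the catch springs up and locks it. Only press and push, without forcing anything and without picking anything up: the casting stays seated in its nest, and the tools and castings lying round about stay where they are.

Things in the scene. Friction and masses are not known exactly. Their poses are not given: they have to be found in the camera images.
- fixture_base: Fixed base of the slide fixture: aluminium plate 12 mm thick on the bench with two rails. Origin on the bench; the plate spans x -70 to 100, y -175 to 175 mm from it. Its x axis points away from the robot (yaw within 0.22 rad), y along the rails from the loading end (right) to the working end (left). End stops 32 mm high at y = +-169 mm. Heights given here are above the bench; axes are the base's.
- pocket (a point): Centre, 50 mm up, of the working-end pocket for the bolt's nose, at base (80, -5) mm: one of two open slots 24 mm wide in a steel index bar that stands along the far side of the base, x 70 to 90, y -150 to 45 mm, top at 50 mm. The loading-end pocket lies 110 mm to the right (-y).
- guard (a point): Top of the corner post of the clear guard at the working end, 119 mm up, at base (94, 172) mm. One pane runs from it to y = 62 mm, the other to x = 34 mm, down to the base.
- slide (a joint): Position of the slide on its rails, m: 0 at the loading end (start), 0.110 against the stop at the working end, along +y. About 5 N of friction; stays where left. With the bolt home in a pocket it moves at most 4 mm. Its aluminium deck, 126 (x) x 200 (y) mm, top at 32 mm, has its middle at base y = -55 mm + this value and carries push plate, bolt, catch and nest.
- push_plate (a point): Middle of the top edge of the outer (-y) face of the upright push plate at the right-hand end of the slide: 90 mm wide in x, 6 mm thick, from the deck up to 73 mm (the point's height). Pushing this face in the base's +y moves the slide. Free space outside it above 40 mm.
- bolt (a joint): Position of the lock bolt, m: 0 home (start; rounded nose 16 mm deep in the index bar), 0.022 fully drawn, toward -x (toward the robot). About 1 N of friction. Nose clear of the bar beyond 0.016; it can go home only when facing a pocket. The tooth of the catch locks it at 0 and at 0.022, with 2.5 mm of play.
- knob (a point): Centre of the top, 88 mm up, of the bolt's knob, an upright steel pin 16 mm in diameter, free from 50 mm up, that moves with the bolt: base x = 0 when home, -22 mm when drawn; 60 mm to the -y side of the slide's middle. The straps and the catch's arm by the bolt stay below 60 mm.
- catch (a joint): Angle of the spring catch, a rocker with its pivot along x, rad: 0 up (tooth in a notch of the bolt), 0.25 fully down (stop). Above 0.18 the tooth is clear. 2 to 3 N on the press bar starts it, 6 to 8 N brings it fully down; it springs back. Let go while the bolt is between its ends, the tooth rests on the bolt and drops in when the bolt reaches either end.
- press_bar (a point): Middle of the top, 70 mm up when released, of the catch's flat press bar, 90 mm (x) by 26 mm (y), spanning base x -56 to 34 mm, parallel to the bolt's travel, 50 mm to the +y side of the knob. Fully down its middle is 7 mm lower and it leans down toward +y. A fingertip can slide along it while holding it down.
- nest (a point): Centre of the floor of the casting's nest on the slide, 35 mm above the bench, 70 mm to the +y side of the press bar; low steel edges stand round the casting with about 2 mm of play.
- cover: Grey cover casting 65 x 91 x 28 mm lying loose in the nest, its long side along the base's x, top at 63 mm; origin at the centre of its underside. To stay seated.
- cell_post (a point): Foot of a tall thin post (over 1 m) of the fixed cell frame between robot and bench, at the left of the opening through which the robot reaches. From it a rail runs to the right in front of the bench, x 305 to 355 mm from the robot, top 47 mm up; above the rail the way is open except right of y = -0.30 m, where a clear pane stands.
- abrasive_stone: Two-grit dressing stone, 24 x 100 x 22 mm, on the bench in front of the fixture; origin under its centre. Leave alone.
- hex_key: Black L hex key, 38 x 114 x 9 mm, on the bench in front of the fixture. Leave alone.
- cover_casting_2: Spare cover casting, 64 x 73 x 33 mm, on the bench at the right. Leave alone.
- cover_casting_3: Spare cover casting, 64 x 82 x 38 mm, on the bench at the right. Leave alone.
- blue_tape: Roll of blue tape lying flat, 71 mm across, 18 mm high, at the front right. Leave alone.
- deburrer: Hand deburring tool with a blue handle, 16 x 173 x 18 mm, at the front left. Leave alone.
- aerosol_1: Aerosol can, 67 mm in diameter, 205 mm tall, standing at the back left. Leave alone.
- burr_block: Aluminium block with carbide burrs, 50 x 130 x 74 mm, at the left. Leave alone.

How it is judged:
By the outcome, as a careful person would: the job done as asked, in the order asked, and still so for the second after the job is handed in, with the robot touching nothing.
It also fails if it takes over 67 s, if anything falls off the work surface, if the arm or the gripper's body presses on something with over 40 N, if the wrist force passes 120 N, or if a joint passes its speed limit or range.

ROBOT

A 6-joint arm with a two-finger parallel gripper is mounted at the origin on a cart in front of the work surface, level with it; the furniture and walls round the work are solid. World frame = base frame: x ahead of the robot, y to its left, z up, the work surface at z = 0. Lengths are in m, angles in rad, forces in N, time in s.
With the tool pointing down it reaches from about 0.25 to 0.8 m from the base axis. Payload 3.9 kg.
Tool frame: the origin (TCP) lies on the centre line of the jaws, within the pads' length; the fingertips stand 8 mm ahead of it and the grasp point (between the pads) lies 11 mm behind it; z points along the fingers, y is the line along which they close (so a half turn about z gives the same grasp; the last joint's range is limited). The gripper opens to 85 mm and grips with 20 to 120 N. Pads are 22 mm wide; open, the fingers measure 114 mm over their backs; the gripper's body (76 mm by 85 mm) begins 54 mm behind the grasp point. The pads swing forward as they close: fully open they stand 13 mm farther back than shut.
Start: joints at [-1.324, 0.26, -0.138, 1.173, 0, 1.571], TCP at [0.128, -0.509, 0.239] pointing down, gripper open.
Joint ranges: [-2.78, 2.78], [-0.83, 1.72], [-1.28, 1.37], [-1.9, 2.12], [-1.57, 1.48], [-3.14, 3.14]. Speed limits (rad/s): [2.57, 2.57, 3.14, 3.14, 3.14, 3.14].

INTERFACE

Orientations are given as a unit quaternion [w, x, y, z].
In Python, from rig import bot, cams, job_done, spotter gives the robot as it stands.
- The arm moves only by the tool arm_command, never from a script. Its arguments are lists of equal length, an entry for each row: "offset": the shift along the world's x, y, z in cm, a list of three; "rotation": the turn, a rotation vector about the world's x, y, z in rad, a list of three. A call has 1 to 5 rows; each row is the pose to reach, as a shift and turn from the pose commanded when the call began; what a row does not reach only later rows make up. A row lasts 1/8 s, in which the tool goes at most 62.5 mm and 10.7 degrees, less where a joint would pass 70% of its speed; a pose out of reach is approached as far as the arm can. A call with a gripper value outside its range is refused whole. "gripper" is the finger opening in cm, from 0 to 8.54, set as the call begins (left out, the last holds). The fingers move at their own pace and stop on an object; "squeeze" is the grip in N (left out, the last holds). Time passes only in rows, so rows that repeat a pose let the fingers close. It gives the time, the measured TCP pose, the force, the opening and the grip force at its end, in the units of the state.
- bot.sense(): the state, without advancing time (a new reading comes with each control period).
- cams.get_image(name): name is "scene" or "top" or "wrist"; returns a dict with "image" (420x560x3 uint8, red, green, blue), "intrinsics" (3x3 intrinsics, pixels), "dist" ([k1, k2, p1, p2, k3] as OpenCV has them; the pictures are not rectified), "xyz" and "attitude" of the camera in the world. Camera axes: x right, y up, looking along -z (the intrinsics and any distortion apply to the point x, -y, -z); pixel columns grow to the right and rows downward; lengths in m; the calibration is good to about 2 mm. A picture is of the moment at which its call begins. There is no depth.
- job_done(): hands the job in; it is judged then, once.
Trained networks look in a picture, given as the dict that the camera call returned (one of the last four; its "shot" number tells which), for a name from the list of things; names that differ only in an ending like _2 or _b are one class to them, and where a whole thing is asked for, a point or a joint stands for the part that bears it (a point fixed in the world has none). Each returns a list of dicts, best first, with "confidence" (0 to 1); they miss things now and then, are a little off and sometimes report something else, mostly with a low value. They report only what shows in the picture. A call takes as long as a camera call.
- spotter.look_for(picture, name): "xyz" ([x, y, z] in m, in world coordinates, good to about 4 mm: the middle of the surface that is visible of it).
- spotter.masks_of(picture, name): "pixels" (420x560 bool, what is visible of it).
- spotter.pinpoint(picture, name): "xyz" ([x, y, z] in m, in world coordinates, good to about 4 mm: a listed point, or the origin of a listed thing).
The state is a dict: "t": time; "qpos": joint angles; "qd": joint speeds; "joint_torque": joint torques, N m; "tcp_pos": TCP position; "orientation": TCP orientation; "ft_force": force on the tool from outside, world axes, zero at the start; "ft_torque": the same for the moment, N m; "opening": finger opening in m; "gripper_force": force on a finger pad.
Only numpy, scipy, OpenCV 4.12 (cv2) and the standard library are available. Lean on these libraries where they do the work, as an engineer would, in place of code of your own. Each camera call takes 0.05 s, during which the arm holds its last target. There are 200 camera calls.

## Working session

There is one attempt and no reset: what is moved stays moved. The work goes in short steps, Python scripts to look and compute and a tool call to move; the robot and the scene stay as the last step left them, time stands still between calls to the robot, and variables do not carry over. Pictures are saved under pics/ and viewed, at most 13 in all, crops included, and the job is handed in when it is done.

Besides the shell and the picture viewer there is one more tool, called after "Emit:" by a JSON object that holds its "op" and its "data", one argument or row to a line. arm_command: Moves the arm, as the interface text tells. Its arguments: {"type":"object","properties":{"offset":{"type":"array","items":{"type":"array","items":{"type":"number"}}},"rotation":{"type":"array","items":{"type":"array","items":{"type":"number"}}},"gripper":{"type":"number"},"squeeze":{"type":"number"}},"required":["offset","rotation"]}

```bash
ls; mkdir -p pics
cat > h.py <<'E'
import numpy as np,cv2
from rig import bot,cams,job_done,spotter
def pic(n,f=None):
    p=cams.get_image(n)
    if f: cv2.imwrite('pics/'+f,p['image'][:,:,::-1])
    return p
def pin(p,names):
    for n in names:
        print(n,[(np.round(d['xyz'],4).tolist(),round(d['confidence'],2)) for d in spotter.pinpoint(p,n)[:2]])
E
python3 - <<'E'
from h import *
print(bot.sense())
for c in('scene','top'):
    p=pic(c,c+'0.png'); print(c,p['xyz'],p['attitude'],p['intrinsics'].tolist() if hasattr(p['intrinsics'],'tolist') else p['intrinsics'])
    pin(p,['fixture_base','pocket','guard','push_plate','knob','press_bar','nest','cover','cell_post'])
E
```

```text
pics
{'t': 0.0, 'qpos': array([-1.32398424e+00,  2.60653700e-01, -1.39373495e-01,  1.17266340e+00,
       -2.82738213e-06,  1.57078545e+00]), 'qd': array([-0.00069206, -0.00027374,  0.00112035, -0.00045206, -0.00027293,
       -0.00069381]), 'joint_torque': array([ 2.59107808e-03, -4.05685687e+01,  2.53919810e+01,  1.90174539e-02,
        3.78926470e-04, -4.95477195e-06]), 'tcp_pos': array([ 0.12810471, -0.50845873,  0.23847908]), 'orientation': array([-9.39758090e-04,  9.92394018e-01,  1.23098401e-01, -1.17983485e-04]), 'ft_force': array([ 0.10872147,  0.78904252, -0.18056616]), 'ft_torque': array([-0.01474774, -0.01493821,  0.06542558]), 'gripper_force': 0.0, 'opening': 0.0852424407333057}
scene [ 1.2696559  -0.56167098  0.85903416] [0.80686664 0.39579991 0.19414046 0.39321513] [[460.0598333606222, 0.0, 284.5152726448239], [0.0, 460.0598333606222, 210.77381002354272], [0.0, 0.0, 1.0]]
fixture_base []
pocket [([0.6304, 0.0054, 0.0502], 0.91)]
guard [([0.6063, 0.1855, 0.1186], 0.96), ([0.4306, 0.0749, 0.001], 0.54)]
push_plate [([0.5793, -0.1531, 0.0707], 0.75)]
knob [([0.572, -0.119, 0.0903], 0.66)]
press_bar []
nest [([0.5494, -0.0005, 0.0305], 0.57)]
cover [([0.5464, -0.0017, 0.0356], 0.62)]
cell_post []
top [0.40622048 0.05475667 1.35816512] [ 0.71617321  0.02146988 -0.03797035 -0.69655813] [[425.4546492325444, 0.0, 280.94389438475275], [0.0, 425.4546492325444, 214.6658260904728], [0.0, 0.0, 1.0]]
fixture_base [([0.5488, -0.0028, -0.0013], 0.76)]
pocket [([0.6243, 0.0088, 0.0492], 0.74), ([0.5717, -0.1143, 0.0847], 0.64)]
guard [([0.6101, 0.1841, 0.1188], 0.76)]
push_plate [([0.5819, -0.1538, 0.0736], 0.73), ([0.601, 0.3812, 0.0001], 0.36)]
knob [([0.5715, -0.1156, 0.0867], 0.72)]
press_bar [([0.5527, -0.0735, 0.0716], 0.78)]
nest [([0.5467, -0.0, 0.0398], 0.89), ([0.6105, 0.1871, 0.1196], 0.28)]
cover [([0.545, -0.0015, 0.0399], 0.92)]
cell_post []
```

View pics/scene0.png

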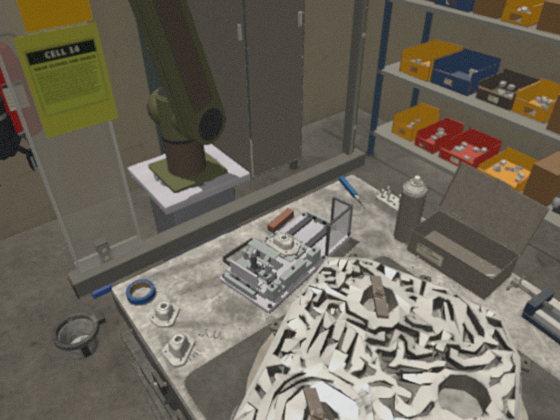

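View pics/top0.png

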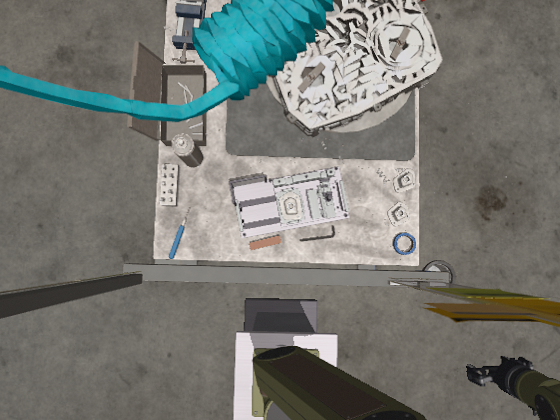

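```bash
cat > fit.py <<'E'
from h import *
from scipy.optimize import least_squares
# base coords (mm) at slide=0 ; press bar y = -115+50=-65 , x middle -11; nest y=+5
B=np.array([[80,-5],[80,-5],[94,172],[94,172],[0,-115],[0,-115],[-11,-65],[0,0]])
W=np.array([[630.4,5.4],[624.3,8.8],[606.3,185.5],[610.1,184.1],[572,-119],[571.5,-115.6],[552.7,-73.5],[548.8,-2.8]])
def T(p,b): c,s=np.cos(p[2]),np.sin(p[2]); return b@np.array([[c,s],[-s,c]])+p[:2]
r=least_squares(lambda p:(T(p,B)-W).ravel(),[550,0,0],loss='soft_l1',f_scale=4)
print(r.x, np.round(T(r.x,B)-W,1).tolist())
for n,b in dict(knob=[0,-115],knobdrawn=[-22,-115],bar=[-11,-65],push=[0,-155],nest=[0,5]).items(): print(n,T(r.x,np.array([b])))
E
python3 fit.py
```

```text
[ 5.49285951e+02 -3.85263108e+00  1.98531166e-01] [[-1.7, 1.6], [4.4, -1.8], [1.2, -2.2], [-2.6, -0.8], [-0.0, 2.4], [0.5, -1.0], [-1.4, 3.8], [0.5, -1.1]]
knob [[ 571.967351   -116.59372434]]
knobdrawn [[ 550.39948968 -120.93277471]]
bar [[551.32194223 -69.74538289]]
push [[ 579.85653349 -155.80801765]]
nest [[548.29980353   1.04915559]]
```

The fit agrees with both pictures. In the scene view the fixture is at about (285,260), with the knob end toward the lower left, and the robot is outside the opening on the right. In the top view the plate runs from (235,205) to (350,195). I'll retract past the pane, then reach in.

Emit:
{"op": "arm_command", "data": {
  "offset": [
    [0.5, 5, 0],
    [1, 10, 0],
    [1.5, 15, 0],
    [2, 21, 0],
    [4, 26, 0]
  ],
  "rotation": [
    [0, 0, 0],
    [0, 0, -0.02],
    [0, 0, -0.048],
    [0, 0, -0.048],
    [0, 0, -0.048]
  ],
  "gripper": 4.0
}}

```text
t: 1.62
tcp_pos: [0.1676, -0.247, 0.2392]
orientation: [-0.0, 0.995, 0.098, 0.0]
ft_force: [2.9, -0.2, 0.1]
opening: 0.04
gripper_force: 0.0
```

Emit:
{"op": "arm_command", "data": {
  "offset": [
    [4, 5, 0],
    [8, 9.5, 0],
    [12, 10, 0],
    [17, 10.5, 0],
    [22, 11, 0]
  ],
  "rotation": [
    [0, 0, 0],
    [0, 0, 0],
    [0, 0, 0],
    [0, 0, 0],
    [0, 0, 0]
  ]
}}

```text
t: 2.25
tcp_pos: [0.3899, -0.1384, 0.2396]
orientation: [0.0, 0.995, 0.1, 0.0]
ft_force: [-1.1, -0.6, 0.1]
opening: 0.0402
gripper_force: 0.0
```

Emit:
{"op": "arm_command", "data": {
  "offset": [
    [5, 1.3, 0],
    [10, 2.6, 0],
    [15, 4, 0],
    [20.1, 5.3, -2],
    [20.1, 5.3, -6]
  ],
  "rotation": [
    [0, 0, 0],
    [0, 0, 0],
    [0, 0, 0],
    [0, 0, 0],
    [0, 0, 0]
  ]
}}

```text
t: 2.88
tcp_pos: [0.5952, -0.0853, 0.1796]
orientation: [0.001, 0.995, 0.1, 0.004]
ft_force: [-0.3, -0.9, 0.4]
opening: 0.0403
gripper_force: 0.0
```

Run:
```python
from h import *
s=bot.sense();print(s['tcp_pos'],s['qpos'],s['ft_force'])
p=pic('wrist','w1.png');print(p['xyz'])
pin(p,['knob','press_bar','push_plate','pocket','nest','guard'])
```

```text
[ 0.59516048 -0.08529008  0.17957829] [-1.42524684e-01  4.13597001e-01 -6.71324953e-02  1.08281591e+00
  3.61346427e-04  2.79793712e+00] [-0.33037171 -0.92177076  0.42017712]
[ 0.66491396 -0.07155049  0.3144815 ]
knob [([0.5835, -0.1578, 0.0742], 0.67), ([0.5762, -0.1198, 0.0861], 0.59)]
press_bar [([0.5488, -0.0707, 0.0676], 0.86), ([0.5509, -0.0034, 0.0328], 0.16)]
push_plate [([0.5848, -0.1599, 0.0762], 0.92)]
pocket [([0.5808, -0.1575, 0.0741], 0.7), ([0.6234, 0.0063, 0.052], 0.67)]
nest []
guard [([0.5828, -0.1597, 0.0712], 0.59)]
```

View pics/w1.png

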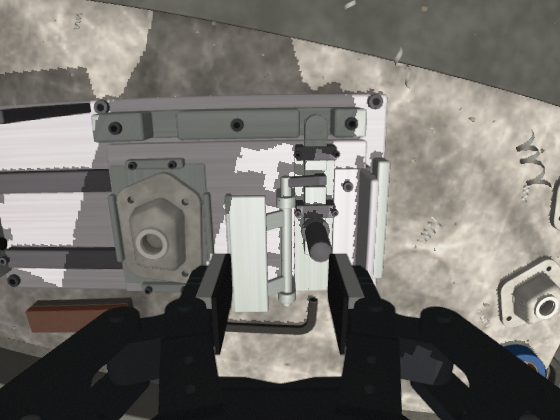

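The knob is near (318,250) and the press bar near (250,250), with the two pads lined up over them in y. I'll descend beyond the knob.

Emit:
{"op": "arm_command", "data": {
  "offset": [
    [0, 0, -3],
    [0, 0, -6],
    [0, 0, -8],
    [0, 0, -9],
    [0, 0, -9]
  ],
  "rotation": [
    [0, 0, 0],
    [0, 0, 0],
    [0, 0, 0],
    [0, 0, 0],
    [0, 0, 0]
  ]
}}

```text
t: 3.85
tcp_pos: [0.5894, -0.0863, 0.09]
orientation: [0.0, 0.995, 0.099, 0.0]
ft_force: [0.2, -0.1, -0.8]
opening: 0.04
gripper_force: 0.0
```

Run:
```python
from h import *
s=bot.sense();print(s['tcp_pos'],s['orientation'],s['ft_force'])
p=pic('wrist','w2.png')
pin(p,['knob','press_bar'])
```

```text
[ 0.5894184  -0.08627751  0.08999794] [7.90114997e-05 9.95078011e-01 9.90939042e-02 3.78436914e-04] [ 0.18411943 -0.14475543 -0.75780991]
knob [([0.5721, -0.1185, 0.0837], 0.88), ([0.4325, 0.0718, 0.0013], 0.47)]
press_bar [([0.55, -0.0684, 0.0693], 0.65)]
```

View pics/w2.png

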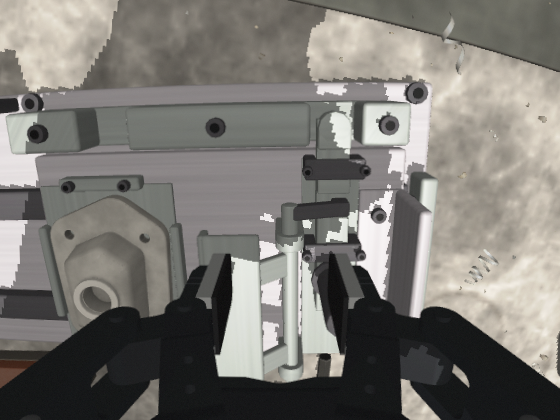

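The pads straddle the parts: the knob at (322,290) is just in front of the right pad, and the left pad at (215,300) is over the bar. Now I'll press.

Emit:
{"op": "arm_command", "data": {
  "offset": [
    [0.1, 0, -0.6],
    [0.1, 0, -1],
    [0.1, 0, -1.3],
    [0.1, 0, -1.6],
    [0.1, 0, -1.6]
  ],
  "rotation": [
    [0, 0, 0],
    [0, 0, 0],
    [0, 0, 0],
    [0, 0, 0],
    [0, 0, 0]
  ]
}}

```text
t: 4.62
tcp_pos: [0.5899, -0.0848, 0.0734]
orientation: [-0.001, 0.995, 0.1, -0.0]
ft_force: [-2.2, 4.3, 5.4]
opening: 0.0403
gripper_force: 2.9
```

Emit:
{"op": "arm_command", "data": {
  "offset": [
    [0, 0, -0.1],
    [0, 0, -0.2],
    [0, 0, -0.25],
    [0, 0, -0.25]
  ],
  "rotation": [
    [0, 0, 0],
    [0, 0, 0],
    [0, 0, 0],
    [0, 0, 0]
  ]
}}

```text
t: 5.12
tcp_pos: [0.5898, -0.0841, 0.0713]
orientation: [-0.002, 0.995, 0.1, -0.0]
ft_force: [-2.2, 6.5, 6.7]
opening: 0.0403
gripper_force: 3.9
```

Run:
```python
from h import *
s=bot.sense();print(s['tcp_pos'],s['orientation'],s['ft_force'],s['ft_torque'])
p=pic('wrist','w3.png')
```

```text
[ 0.58982114 -0.08414357  0.07131506] [-1.93844445e-03  9.95004621e-01  9.98100507e-02 -4.11482320e-06] [-2.16589064  6.47084584  6.73033433] [1.50918948e+00 5.58901211e-01 3.33118723e-04]
```

View pics/w3.png

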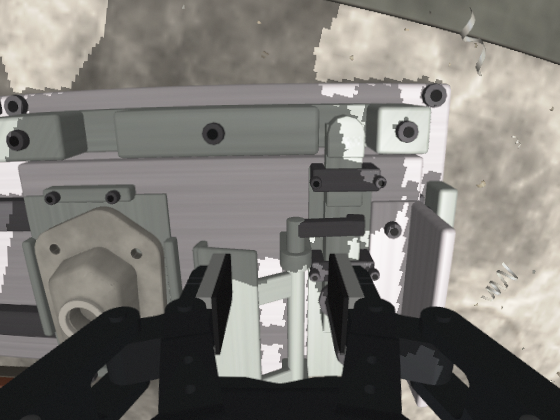

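The left pad stays on the bar, which shows on both sides of it (195–258). The force is still on the spring slope, so I'll press a little further.

Emit:
{"op": "arm_command", "data": {
  "offset": [
    [0, 0.05, -0.1],
    [0, 0.1, -0.2],
    [0, 0.1, -0.3],
    [0, 0.1, -0.3]
  ],
  "rotation": [
    [0, 0, 0],
    [0, 0, 0],
    [0, 0, 0],
    [0, 0, 0]
  ]
}}

```text
t: 5.68
tcp_pos: [0.5897, -0.0834, 0.0692]
orientation: [-0.002, 0.995, 0.1, 0.0]
ft_force: [-4.7, 5.4, 12.0]
opening: 0.0397
gripper_force: 6.4
```

Emit:
{"op": "arm_command", "data": {
  "offset": [
    [-0.5, -0.1, 0],
    [-1.0, -0.2, 0],
    [-1.5, -0.3, 0],
    [-2.0, -0.4, 0],
    [-2.4, -0.48, 0]
  ],
  "rotation": [
    [0, 0, 0],
    [0, 0, 0],
    [0, 0, 0],
    [0, 0, 0],
    [0, 0, 0]
  ]
}}

```text
t: 6.3
tcp_pos: [0.5713, -0.0896, 0.0702]
orientation: [0.0, 0.995, 0.099, 0.005]
ft_force: [5.1, 3.7, 5.8]
opening: 0.0399
gripper_force: 3.8
```

Emit:
{"op": "arm_command", "data": {
  "offset": [
    [0, 0, 0],
    [-0.1, -0.02, -0.05],
    [-0.2, -0.04, -0.05],
    [-0.2, -0.04, -0.05]
  ],
  "rotation": [
    [0, 0, 0],
    [0, 0, 0],
    [0, 0, 0],
    [0, 0, 0]
  ]
}}

```text
t: 6.8
tcp_pos: [0.57, -0.0899, 0.0701]
orientation: [0.0, 0.995, 0.099, 0.006]
ft_force: [5.0, 4.0, 7.3]
opening: 0.0402
gripper_force: 4.3
```

Run:
```python
from h import *
s=bot.sense();print(s['tcp_pos'],s['ft_force'],s['ft_torque'])
p=pic('wrist','w4.png');pin(p,['knob','press_bar'])
p=pic('top');pin(p,['knob','press_bar'])
```

```text
[ 0.56998767 -0.08993205  0.07011015] [4.96375161 4.00772245 7.27182625] [ 0.97605029 -1.11412671 -0.10086476]
knob [([0.5591, -0.1249, 0.0856], 0.64)]
press_bar [([0.5503, -0.0646, 0.0609], 0.77)]
knob [([0.5509, -0.0682, 0.065], 0.61), ([0.431, 0.0773, -0.002], 0.47)]
press_bar [([0.5514, -0.0685, 0.064], 0.7), ([0.701, 0.315, -0.0043], 0.33)]
```

View pics/w4.png

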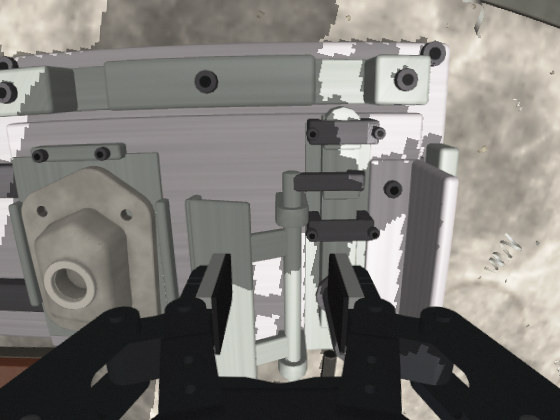

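The bolt is partly drawn: its nose is at about (343,108), level with the edge of the index bar. I'll keep drawing.

Emit:
{"op": "arm_command", "data": {
  "offset": [
    [-0.3, -0.06, 0],
    [-0.6, -0.12, 0],
    [-0.8, -0.16, 0],
    [-0.8, -0.16, 0]
  ],
  "rotation": [
    [0, 0, 0],
    [0, 0, 0],
    [0, 0, 0],
    [0, 0, 0]
  ]
}}

```text
t: 7.6
tcp_pos: [0.5643, -0.0912, 0.0703]
orientation: [-0.0, 0.995, 0.1, 0.008]
ft_force: [10.2, 5.4, 4.3]
opening: 0.0397
gripper_force: 7.0
```

Emit:
{"op": "arm_command", "data": {
  "offset": [
    [0, 0, -0.15],
    [-0.1, -0.02, -0.2],
    [-0.2, -0.04, -0.2],
    [-0.2, -0.04, -0.2]
  ],
  "rotation": [
    [0, 0, 0],
    [0, 0, 0],
    [0, 0, 0],
    [0, 0, 0]
  ]
}}

```text
t: 8.1
tcp_pos: [0.5643, -0.0912, 0.07]
orientation: [-0.0, 0.995, 0.1, 0.01]
ft_force: [10.0, 6.5, 11.5]
opening: 0.0401
gripper_force: 9.6
```

Run:
```python
from h import *
s=bot.sense();print(s['tcp_pos'],s['ft_force'],s['ft_torque'])
p=pic('wrist','w5.png');pin(p,['knob','press_bar'])
```

```text
[ 0.56431394 -0.09124236  0.07001036] [10.04699016  6.49083717 11.47222022] [ 1.5707619  -1.97556135  0.17548993]
knob [([0.5517, -0.1233, 0.0849], 0.62)]
press_bar [([0.5509, -0.0675, 0.062], 0.87)]
```

View pics/w5.png

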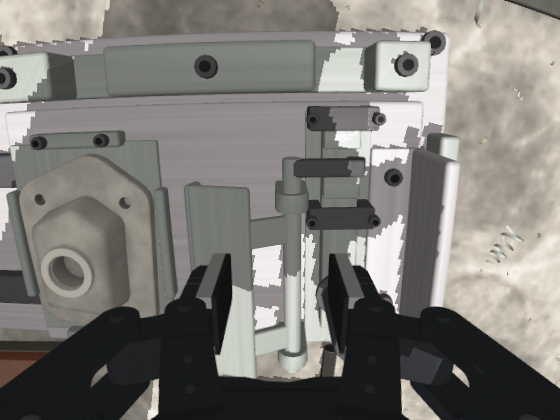

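The bolt is against its drawn stop: the TCP stayed at 0.5643 through 2 mm more command, and the knob is measured at (552,-123). Now I'll let the catch up, release the knob and rise.

Emit:
{"op": "arm_command", "data": {
  "offset": [
    [0, 0, 0.5],
    [0, 0, 1.2],
    [0.4, 0.08, 1.5],
    [1.1, 0.22, 1.6],
    [1.2, 0.24, 2.5]
  ],
  "rotation": [
    [0, 0, 0],
    [0, 0, 0],
    [0, 0, 0],
    [0, 0, 0],
    [0, 0, 0]
  ]
}}

```text
t: 8.88
tcp_pos: [0.566, -0.0903, 0.0899]
orientation: [0.001, 0.995, 0.099, -0.001]
ft_force: [-0.5, 0.6, 0.1]
opening: 0.0403
gripper_force: 0.0
```

Emit:
{"op": "arm_command", "data": {
  "offset": [
    [0, 0, 3],
    [0, 0, 6],
    [0, -4, 6.5],
    [0.3, -10, 6.5],
    [0.3, -12.3, 6.5]
  ],
  "rotation": [
    [0, 0, 0],
    [0, 0, 0],
    [0, 0, 0],
    [0, 0, 0],
    [0, 0, 0]
  ],
  "gripper": 0
}}

```text
t: 9.5
tcp_pos: [0.569, -0.2163, 0.156]
orientation: [0.001, 0.995, 0.098, 0.0]
ft_force: [0.1, -0.7, 0.4]
opening: -0.0003
gripper_force: 0.0
```

Run:
```python
from h import *
s=bot.sense();print(s['tcp_pos'],s['orientation'],s['ft_force'],s['opening'])
p=pic('wrist','w6.png');pin(p,['knob','press_bar','push_plate'])
p=pic('top');pin(p,['knob','press_bar','push_plate'])
```

```text
[ 0.56904436 -0.21633656  0.15601637] [1.06908774e-03 9.95220973e-01 9.76422084e-02 2.68310304e-04] [ 0.06991236 -0.65944038  0.380099  ] -0.0003334828138400675
knob [([0.5523, -0.1244, 0.0858], 0.91)]
press_bar [([0.5481, -0.0694, 0.0692], 0.7)]
push_plate [([0.5796, -0.1603, 0.0743], 0.71), ([0.5496, -0.1239, 0.0829], 0.48)]
knob [([0.5503, -0.1225, 0.0847], 0.67)]
press_bar [([0.5536, -0.0724, 0.071], 0.8), ([0.6255, 0.0089, 0.0463], 0.26)]
push_plate [([0.5836, -0.1533, 0.0744], 0.77), ([0.7034, 0.317, -0.0003], 0.71)]
```

View pics/w6.png

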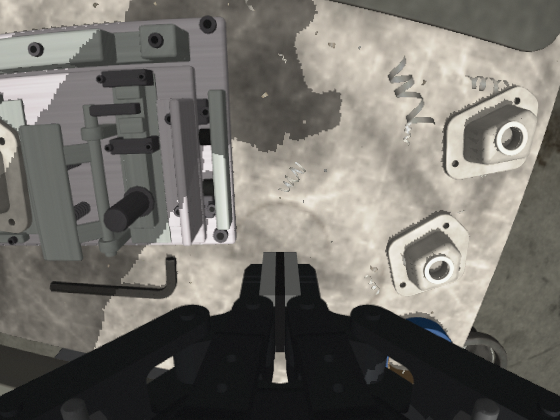

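The knob is drawn (130,205) and the bar is up. The push plate is at (180,170), with clear bench outside it. I'll come down outside the plate with the fingers shut.

Emit:
{"op": "arm_command", "data": {
  "offset": [
    [1.9, 2.1, -2],
    [1.9, 2.1, -6],
    [1.9, 2.1, -9.6],
    [1.9, 2.1, -9.6],
    [1.9, 2.1, -9.6]
  ],
  "rotation": [
    [0, 0, 0],
    [0, 0, 0],
    [0, 0, 0],
    [0, 0, 0],
    [0, 0, 0]
  ]
}}

```text
t: 10.52
tcp_pos: [0.5891, -0.1916, 0.0605]
orientation: [0.0, 0.995, 0.1, 0.001]
ft_force: [0.6, 0.1, 1.0]
opening: -0.0001
gripper_force: 0.0
```

Emit:
{"op": "arm_command", "data": {
  "offset": [
    [-0.1, 0.5, 0],
    [-0.2, 1.0, 0],
    [-0.3, 1.5, 0],
    [-0.4, 2.0, 0],
    [-0.5, 2.5, 0]
  ],
  "rotation": [
    [0, 0, 0],
    [0, 0, 0],
    [0, 0, 0],
    [0, 0, 0],
    [0, 0, 0]
  ]
}}

```text
t: 11.15
tcp_pos: [0.5835, -0.1681, 0.0596]
orientation: [0.002, 0.995, 0.099, 0.0]
ft_force: [0.1, -6.3, -0.8]
opening: -0.0
gripper_force: 2.8
```

Emit:
{"op": "arm_command", "data": {
  "offset": [
    [-0.14, 0.7, 0],
    [-0.3, 1.5, 0],
    [-0.46, 2.3, 0],
    [-0.62, 3.1, 0],
    [-0.78, 3.9, 0]
  ],
  "rotation": [
    [0, 0, 0],
    [0, 0, 0],
    [0, 0, 0],
    [0, 0, 0],
    [0, 0, 0]
  ]
}}

```text
t: 11.78
tcp_pos: [0.5751, -0.1296, 0.0595]
orientation: [0.002, 0.995, 0.099, -0.0]
ft_force: [-1.0, -6.1, 1.9]
opening: 0.0001
gripper_force: 2.8
```

Emit:
{"op": "arm_command", "data": {
  "offset": [
    [-0.16, 0.8, 0],
    [-0.32, 1.6, 0],
    [-0.48, 2.4, 0],
    [-0.64, 3.2, 0],
    [-0.8, 4.0, 0]
  ],
  "rotation": [
    [0, 0, 0],
    [0, 0, 0],
    [0, 0, 0],
    [0, 0, 0],
    [0, 0, 0]
  ]
}}

```text
t: 12.4
tcp_pos: [0.5664, -0.0896, 0.0595]
orientation: [0.002, 0.995, 0.099, -0.001]
ft_force: [-2.5, -6.7, 3.2]
opening: -0.0
gripper_force: 2.8
```

Emit:
{"op": "arm_command", "data": {
  "offset": [
    [-0.14, 0.7, 0],
    [-0.28, 1.4, 0],
    [-0.4, 2.0, 0],
    [-0.48, 2.4, 0],
    [-0.52, 2.6, 0]
  ],
  "rotation": [
    [0, 0, 0],
    [0, 0, 0],
    [0, 0, 0],
    [0, 0, 0],
    [0, 0, 0]
  ]
}}

```text
t: 13.02
tcp_pos: [0.561, -0.0633, 0.0593]
orientation: [0.002, 0.995, 0.099, -0.001]
ft_force: [-2.6, -5.2, 3.1]
opening: -0.0003
gripper_force: 2.6
```

Emit:
{"op": "arm_command", "data": {
  "offset": [
    [-0.06, 0.3, 0],
    [-0.1, 0.5, 0],
    [-0.1, 0.5, 0]
  ],
  "rotation": [
    [0, 0, 0],
    [0, 0, 0],
    [0, 0, 0]
  ]
}}

```text
t: 13.4
tcp_pos: [0.5608, -0.0622, 0.0595]
orientation: [0.006, 0.995, 0.098, -0.001]
ft_force: [-0.9, -14.9, 0.7]
opening: -0.0002
gripper_force: 7.3
```

At the stop: 15 N and no more motion. I'll back off, rise, open to 4 cm and go round to the near side of the knob.

Emit:
{"op": "arm_command", "data": {
  "offset": [
    [0.2, -1.5, 0],
    [0.2, -1.5, 3],
    [0.2, -1.5, 8.5],
    [-2, 1, 8.5],
    [-6, 6, 8.5]
  ],
  "rotation": [
    [0, 0, 0],
    [0, 0, 0],
    [0, 0, 0],
    [0, 0, 0],
    [0, 0, 0]
  ],
  "gripper": 0
}}

```text
t: 14.02
tcp_pos: [0.5041, 0.0021, 0.1453]
orientation: [-0.0, 0.995, 0.098, 0.002]
ft_force: [-0.9, 0.6, 0.2]
opening: -0.0001
gripper_force: 0.0
```

Emit:
{"op": "arm_command", "data": {
  "offset": [
    [0, 0.5, 0],
    [0, 0.5, 0],
    [0, 0.5, 0]
  ],
  "rotation": [
    [0, 0, 0],
    [0, 0, 0],
    [0, 0, 0]
  ],
  "gripper": 4.0
}}

```text
t: 14.4
tcp_pos: [0.5035, 0.0064, 0.1445]
orientation: [0.0, 0.995, 0.099, 0.001]
ft_force: [0.3, -0.7, -0.2]
opening: 0.04
gripper_force: 0.0
```

Run:
```python
from h import *
s=bot.sense();print(s['tcp_pos'],s['orientation'],s['ft_force'],s['opening'])
p=pic('wrist','w7.png');pin(p,['knob','press_bar','cover','nest'])
p=pic('top');pin(p,['knob','press_bar','push_plate','cover','nest'])
p=pic('scene');pin(p,['knob','press_bar','push_plate','cover','nest'])
```

```text
[0.50345827 0.00640844 0.14446589] [4.99337800e-05 9.95097621e-01 9.88954528e-02 6.41438600e-04] [ 0.30424811 -0.69797036 -0.23108902] 0.039958727603185897
knob [([0.5291, -0.017, 0.0843], 0.63)]
press_bar [([0.5256, 0.0388, 0.0673], 0.87)]
cover [([0.5242, 0.1044, 0.0325], 0.72)]
nest [([0.5303, -0.0177, 0.0854], 0.28)]
knob []
press_bar [([0.4393, -0.3663, -0.0029], 0.58), ([0.5271, 0.034, 0.0736], 0.53)]
push_plate [([0.6252, 0.0088, 0.0482], 0.54)]
cover [([0.523, 0.1037, 0.0365], 0.82), ([0.5263, 0.1067, 0.0392], 0.44)]
nest [([0.5275, 0.1074, 0.0378], 0.82)]
knob [([0.608, 0.1829, 0.1184], 0.65), ([0.5279, -0.0169, 0.0882], 0.56)]
press_bar [([0.5238, 0.0385, 0.0731], 0.57), ([0.5282, 0.1106, 0.0327], 0.51)]
push_plate [([0.5576, -0.0452, 0.0726], 0.61)]
cover [([0.5233, 0.1119, 0.0344], 0.86)]
nest [([0.526, 0.1082, 0.032], 0.71)]
```

View pics/w7.png

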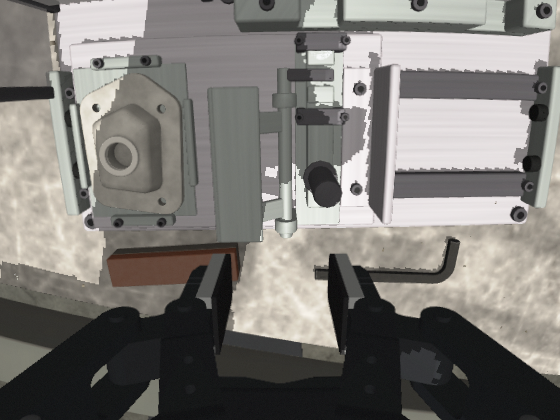

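The casting is seated (120,150), the slide is across, the knob is at (323,185) and the bar at (235,165). The left pad lines up with the bar and the right pad with the knob. I'll descend on the near side.

Emit:
{"op": "arm_command", "data": {
  "offset": [
    [-0.4, -0.1, -1],
    [-0.4, -0.1, -4],
    [-0.4, -0.1, -6],
    [-0.4, -0.1, -6.8],
    [-0.4, -0.1, -7.1]
  ],
  "rotation": [
    [0, 0, 0],
    [0, 0, 0],
    [0, 0, 0],
    [0, 0, 0],
    [0, 0, 0]
  ]
}}

```text
t: 15.88
tcp_pos: [0.4967, 0.0067, 0.0729]
orientation: [-0.001, 0.995, 0.099, -0.001]
ft_force: [-3.7, 3.2, 6.0]
opening: 0.0399
gripper_force: 2.9
```

Emit:
{"op": "arm_command", "data": {
  "offset": [
    [0, 0, -0.15],
    [0, 0.1, -0.3],
    [0, 0.1, -0.5],
    [0, 0.1, -0.5]
  ],
  "rotation": [
    [0, 0, 0],
    [0, 0, 0],
    [0, 0, 0],
    [0, 0, 0]
  ]
}}

```text
t: 16.38
tcp_pos: [0.4971, 0.0077, 0.0695]
orientation: [-0.001, 0.995, 0.1, -0.001]
ft_force: [-5.8, 2.7, 10.3]
opening: 0.0398
gripper_force: 5.2
```

Emit:
{"op": "arm_command", "data": {
  "offset": [
    [0.5, 0.1, -0.05],
    [1.0, 0.2, -0.05],
    [1.5, 0.3, -0.05],
    [2.0, 0.4, -0.05],
    [2.5, 0.5, -0.05]
  ],
  "rotation": [
    [0, 0, 0],
    [0, 0, 0],
    [0, 0, 0],
    [0, 0, 0],
    [0, 0, 0]
  ]
}}

```text
t: 17.0
tcp_pos: [0.5169, 0.0124, 0.069]
orientation: [-0.001, 0.995, 0.1, -0.005]
ft_force: [-16.9, 1.7, 21.6]
opening: 0.04
gripper_force: 11.6
```

Emit:
{"op": "arm_command", "data": {
  "offset": [
    [0.4, 0.08, 0],
    [0.7, 0.14, 0],
    [0.8, 0.16, 0],
    [0.8, 0.16, 0]
  ],
  "rotation": [
    [0, 0, 0],
    [0, 0, 0],
    [0, 0, 0],
    [0, 0, 0]
  ]
}}

```text
t: 17.5
tcp_pos: [0.5238, 0.0138, 0.0689]
orientation: [-0.001, 0.995, 0.1, -0.006]
ft_force: [-16.8, 0.4, 22.1]
opening: 0.04
gripper_force: 11.9
```

Emit:
{"op": "arm_command", "data": {
  "offset": [
    [0, 0, 0.12],
    [0.2, 0.04, 0.12],
    [0.3, 0.06, 0.12],
    [0.3, 0.06, 0.12]
  ],
  "rotation": [
    [0, 0, 0],
    [0, 0, 0],
    [0, 0, 0],
    [0, 0, 0]
  ]
}}

```text
t: 18.0
tcp_pos: [0.5263, 0.014, 0.0694]
orientation: [-0.001, 0.995, 0.099, -0.007]
ft_force: [-17.4, 0.1, 18.0]
opening: 0.04
gripper_force: 11.5
```

Emit:
{"op": "arm_command", "data": {
  "offset": [
    [0.1, 0.02, 0],
    [0.2, 0.04, 0],
    [0.2, 0.04, 0]
  ],
  "rotation": [
    [0, 0, 0],
    [0, 0, 0],
    [0, 0, 0]
  ]
}}

```text
t: 18.38
tcp_pos: [0.5264, 0.0141, 0.0694]
orientation: [-0.0, 0.995, 0.099, -0.008]
ft_force: [-21.5, 0.0, 21.8]
opening: 0.0404
gripper_force: 13.2
```

Run:
```python
from h import *
s=bot.sense();print(s['tcp_pos'],s['ft_force'],s['ft_torque'])
p=pic('wrist','w8.png');pin(p,['knob','press_bar'])
```

```text
[0.52637977 0.01405324 0.06941156] [-21.4736014    0.02281374  21.78738791] [ 0.05836071  4.29146285 -0.10922874]
knob [([0.5473, -0.0123, 0.0854], 0.88)]
press_bar []
```

View pics/w8.png

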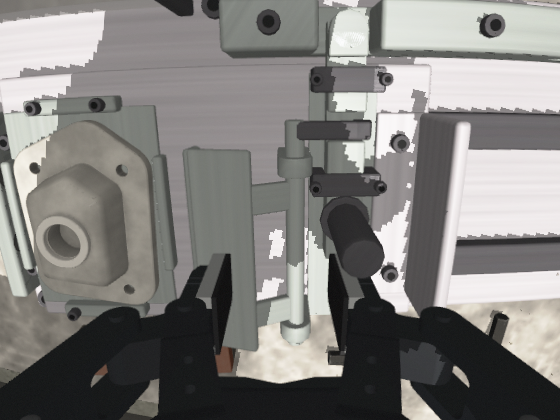

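The bolt is at its home stop: the nose is in the pocket at (348,30), and the TCP did not move with 2 mm more command. Next I'll release the catch, relax, rise and look.

Emit:
{"op": "arm_command", "data": {
  "offset": [
    [-0.3, -0.06, 0.5],
    [-0.4, -0.08, 1.2],
    [-0.8, -0.16, 1.7],
    [-2, -0.4, 2],
    [-2.2, -0.45, 4]
  ],
  "rotation": [
    [0, 0, 0],
    [0, 0, 0],
    [0, 0, 0],
    [0, 0, 0],
    [0, 0, 0]
  ]
}}

```text
t: 19.15
tcp_pos: [0.5132, 0.0096, 0.109]
orientation: [0.0, 0.995, 0.099, -0.0]
ft_force: [0.7, 1.3, 0.2]
opening: 0.0402
gripper_force: 0.0
```

Emit:
{"op": "arm_command", "data": {
  "offset": [
    [-1, 0, 4],
    [-3, 0, 8],
    [-3, 0, 8],
    [-3, 0, 8]
  ],
  "rotation": [
    [0, 0, 0],
    [0, 0, 0],
    [0, 0, 0],
    [0, 0, 0]
  ]
}}

```text
t: 19.65
tcp_pos: [0.4849, 0.0098, 0.1894]
orientation: [0.0, 0.995, 0.099, 0.001]
ft_force: [-0.9, -0.7, -0.6]
opening: 0.04
gripper_force: 0.0
```

Run:
```python
from h import *
s=bot.sense();print(s['tcp_pos'],s['ft_force'])
p=pic('wrist','w9.png');pin(p,['knob','press_bar','cover'])
p=pic('scene');pin(p,['knob','press_bar','cover','nest'])
```

```text
[0.48489641 0.00984268 0.1894191 ] [-0.93490617 -0.67363089 -0.56994403]
knob [([0.5479, -0.0118, 0.0852], 0.92)]
press_bar [([0.528, 0.0401, 0.0667], 0.72)]
cover [([0.5275, 0.1038, 0.0345], 0.93)]
knob [([0.5489, -0.0114, 0.09], 0.55)]
press_bar [([0.5263, 0.0372, 0.072], 0.94), ([0.6066, 0.187, 0.1165], 0.39)]
cover [([0.5229, 0.1085, 0.0363], 0.67)]
nest [([0.5247, 0.1095, 0.0324], 0.97), ([0.466, -0.0892, -0.0011], 0.18)]
```

View pics/w9.png

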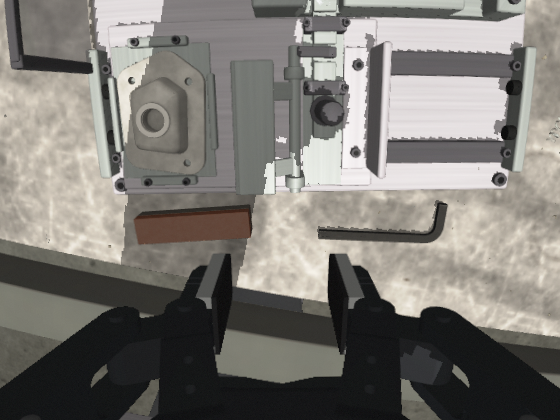

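The knob is at (328,110), home, the bar is up and the casting is seated. To be sure the tooth has dropped, I'll nudge the knob gently toward home with the fingertips above the released bar.

Emit:
{"op": "arm_command", "data": {
  "offset": [
    [2.1, 0, -3],
    [2.1, 0, -7],
    [2.1, 0, -10],
    [2.1, 0, -10.5],
    [2.1, 0, -10.5]
  ],
  "rotation": [
    [0, 0, 0],
    [0, 0, 0],
    [0, 0, 0],
    [0, 0, 0],
    [0, 0, 0]
  ]
}}

```text
t: 20.72
tcp_pos: [0.5055, 0.01, 0.0843]
orientation: [0.0, 0.995, 0.099, 0.0]
ft_force: [0.1, 0.2, 0.8]
opening: 0.0404
gripper_force: 0.0
```

Emit:
{"op": "arm_command", "data": {
  "offset": [
    [0.5, 0.1, 0],
    [1, 0.2, 0],
    [1.5, 0.3, 0],
    [2.0, 0.4, 0],
    [2.2, 0.44, 0]
  ],
  "rotation": [
    [0, 0, 0],
    [0, 0, 0],
    [0, 0, 0],
    [0, 0, 0],
    [0, 0, 0]
  ]
}}

```text
t: 21.35
tcp_pos: [0.5263, 0.0143, 0.0838]
orientation: [0.0, 0.995, 0.099, -0.001]
ft_force: [-4.1, -0.5, 2.6]
opening: 0.0402
gripper_force: 1.9
```

Emit:
{"op": "arm_command", "data": {
  "offset": [
    [0.1, 0.02, 0],
    [0.2, 0.04, 0],
    [0.2, 0.04, 0]
  ],
  "rotation": [
    [0, 0, 0],
    [0, 0, 0],
    [0, 0, 0]
  ]
}}

```text
t: 21.72
tcp_pos: [0.5266, 0.0146, 0.0835]
orientation: [0.0, 0.995, 0.099, -0.002]
ft_force: [-7.4, -0.4, 4.4]
opening: 0.0402
gripper_force: 3.0
```

The stop is firm at the same place, so the bolt is fully home. I'll withdraw and hand in.

Emit:
{"op": "arm_command", "data": {
  "offset": [
    [-1, -0.2, 0],
    [-2, -0.4, 1],
    [-3, -0.4, 5],
    [-5, -0.4, 10],
    [-5, -0.4, 10]
  ],
  "rotation": [
    [0, 0, 0],
    [0, 0, 0],
    [0, 0, 0],
    [0, 0, 0],
    [0, 0, 0]
  ]
}}

```text
t: 22.35
tcp_pos: [0.4811, 0.0108, 0.1886]
orientation: [0.0, 0.995, 0.099, 0.004]
ft_force: [0.5, -0.3, -0.4]
opening: 0.0402
gripper_force: 0.0
```

Run:
```python
from h import *
s=bot.sense();print(s['tcp_pos'],s['ft_force'],s['t'])
p=pic('wrist');pin(p,['knob','press_bar','cover'])
print(job_done())
```

```text
[0.48105838 0.01082086 0.18859485] [ 0.4922537  -0.28684855 -0.35716511] 22.35
knob [([0.5488, -0.015, 0.085], 0.59), ([0.548, -0.0077, 0.0023], 0.26)]
press_bar [([0.5247, 0.0358, 0.0699], 0.58), ([0.5262, 0.1071, 0.0328], 0.37)]
cover [([0.5242, 0.1035, 0.0319], 0.82)]
the job is handed in; nothing more can be done
None
```

I handed the job in at about 22 s: the slide is against its working-end stop, the bolt is pushed home to its stop in the pocket, the catch bar is up (lock not tested by pulling back on the knob), the casting is still in its nest, and the arm is clear.

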